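Ready the ultrasonic bath: close its drain and put in the basket

TASK

Get the ultrasonic bath ready for filling: turn the drain valve's lever to closed, and lift the wire basket up off its two-prong hook and lower it (do not drop it) into the bath's tank so that it stands flat on the tank floor. Either may be done first; do not knock aside or tip the bottles, beaker, flask and jar around them.

Things in the scene. Friction and masses are not known exactly. Their poses are not given: they have to be found in the camera images.
- bath: White ultrasonic bath, fixed, casing 180 (its x) x 220 (y) x 130 high, with an open steel tank 140 (x) x 180 (y), 60 deep, centred in it: tank floor 70 above the bench, rim 130. A brass drain pipe with a lever valve leaves its -y side 45 above the bench. Origin: centre of the underside on the bench; z up; control panel on its -x side. In mm.
- tank_floor (a point): Centre of the tank's floor, 70 above the bench, axes as the bath's. In mm.
- drain_lever (a joint): Drain valve lever, turns level about an upright stem 150 to -y of the bath's centre. 0 = open: lever along the pipe, pointing to the bath's -y. 1.571 = closed: lever across the pipe, pointing to the bath's -x (towards the robot). Closes clockwise seen from above, stops at both ends, stays where left, needs about 3 N at the sleeve. In mm.
- lever_axis (a point): Point on the lever's turning axis at the lever's mid height, 92 above the bench; its axes turn with the lever, which points along its -y. In mm.
- lever_grip (a point): Middle of the lever's metal sleeve, 60 from the axis, 92 above the bench. Sleeve 14 wide, 14 high, 52 long (reaching from 34 to 86 from the axis); the lever points along this point's -y. The valve body below reaches up to 63 above the bench. In mm.
- stand: Stand: grey base 190 x 170 x 12, post 88 to +x of its origin (towards the robot); two 8 thick prongs run from the post to -x, 45 either side of the middle, under the basket's bar, and turn up at their -x ends, 26 past the bar to 182 high, its top. To unhook: raise the basket 25 to 65, draw it 90 to -x, clear of the tips. Origin: on the bench under the bar, which hangs along y at 165. In mm.
- basket: Steel wire basket 100 (its x) x 140 (y), walls 50 high, about 0.3 kg, with a rigid arch handle: legs at y = +-66, level bar 7 thick along y, 135 above the underside. It starts hanging by the bar on the stand's prongs, underside 30 above the bench. Origin: centre of the underside; z up. In mm.
- basket_grip (a point): Centre of the black grip sleeve at the middle of the basket's bar, 135 above the basket's underside. Sleeve 14 thick (x), 52 long (y), 18 high. Axes as the basket's. In mm.
- reagent_bottle: brown glass reagent bottle, diameter 90, 190 tall; bystander; origin at the centre of its underside. In mm.
- beaker: white plastic beaker, diameter 84, 105 tall; bystander; origin at the centre of its underside. In mm.
- flask: clear glass conical flask, base diameter 84, 120 tall; bystander; origin at the centre of its underside. In mm.
- wash_bottle: white plastic wash bottle with a bent spout, diameter 70, 190 tall; bystander; origin at the centre of its underside. In mm.
- jar: glass jar with a white cap, diameter 72, 85 tall; bystander; origin at the centre of its underside. In mm.

How it is judged:
By the outcome, as a careful person would: the job done as asked, in the order asked, and still so for the second after the job is handed in, with the robot touching nothing.
It also fails if it takes over 69 s, if anything falls off the work surface, if the arm or the gripper's body presses on something with over 40 N, if the wrist force passes 120 N, or if a joint passes its speed limit or range.

ROBOT

A 6-joint arm with a two-finger parallel gripper is mounted at the origin on the work surface. World frame = base frame: x ahead of the robot, y to its left, z up, the work surface at z = 0. Lengths are in m, angles in degrees, forces in N, time in s.
With the tool pointing down it reaches from about 0.35 to 0.975 m from the base axis. Payload 7.1 kg.
Tool frame: the origin (TCP) lies midway between the tips of the shut fingers; the grasp point (between the pads) lies 19 mm behind it (arm.grasp_offset is the distance from the TCP to the grasp point, in m); x points along the fingers, z is the direction in which the jaws open and shut, and the axes are right-handed (so a half turn about x gives the same grasp; the last joint's range is limited). The gripper opens to 88 mm and grips with 3 to 60 N. Pads are 20 mm wide; open, the fingers measure 115 mm over their backs; the gripper's body (75 mm by 178 mm) begins 61 mm behind the grasp point.
Start: joints at [-65.145, 24.242, 93.386, -0, 62.372, -1.089], TCP at [0.273, -0.562, 0.223] pointing down, gripper open.
Joint ranges: [-172.04, 172.04], [-51.8, 120.97], [4.93, 147.93], [-75.15, 255.16], [6.16, 154.13], [-145.62, 145.62]. Speed limits (degrees/s): [136.94, 136.94, 172.46, 180, 180, 180].

INTERFACE

Orientations are given as [roll, pitch, yaw] about the fixed x, y, z axes, in that order (R = Rz(yaw) Ry(pitch) Rx(roll)).
In Python, from bench import sensors, cams, order, arm gives the robot as it stands.
- The arm moves only by the tool step_arm, never from a script. Its argument "increments" is a list of rows, each a list of 3 entries, a list of its own where there are three numbers: the turn, a rotation vector about the tool's x, y, z in rad, then the shift along the tool's x, y, z in mm, then the finger opening in mm, from 0 to 87.8. In form: [[[rx, ry, rz], [tx, ty, tz], grip], ...]. A call has 1 to 10 rows; each row shifts and turns the commanded pose from where the row before left it, along the tool's axes as they then stand; what a row does not reach is not made up. A row lasts 1/10 s, in which the tool goes at most 50 mm and 8.59 degrees, less where a joint would pass 70% of its speed; a pose out of reach is approached as far as the arm can. A call with a gripper value outside its range is refused whole. The fingers move at their own pace and stop on an object; "grip_force" is the grip in N (left out, the last holds). Time passes only in rows, so rows that do not move let the fingers close. It gives the time, the measured TCP pose, the force and the opening at its end, in the units of the state.
- sensors.get_obs(): the state, without advancing time (a new reading comes with each control period).
- cams.grab_frame(name): name is "scene" or "top" or "wrist"; returns a dict with "frame" (384x512x3 uint8, blue, green, red), "range_z" (384x512 float32, m along the optical axis (not along the pixel's ray), 0 where there is no reading), "camera_matrix" (3x3 intrinsics, pixels), "D" ([k1, k2, p1, p2, k3] as OpenCV has them; the pictures are not rectified), "xyz" and "attitude" of the camera in the world. Camera axes: x right, y up, looking along -z (the intrinsics and any distortion apply to the point x, -y, -z); pixel columns grow to the right and rows downward; lengths in m; the calibration is good to about 2 mm. A picture is of the moment at which its call begins.
- order.sign_off(): hands the job in, once; it reports no verdict.
The state is a dict: "time": time; "joint_positions": joint angles; "joint_velocities": joint speeds; "effort": joint torques, N m; "tcp_pos": TCP position; "eef_rot": TCP orientation; "ft_force": force on the tool from outside, world axes, zero at the start; "wrist_torque": the same for the moment, N m; "width": finger opening in m.
Only numpy, scipy, OpenCV 4.12 (cv2) and the standard library are available. Lean on these libraries where they do the work, as an engineer would, in place of code of your own. Each camera call takes 0.05 s, during which the arm holds its last target.

## Working session

There is one attempt and no reset: what is moved stays moved. The work goes in short steps, Python scripts to look and compute and a tool call to move; the robot and the scene stay as the last step left them, time stands still between calls to the robot, and variables do not carry over. Pictures are saved under pics/ and viewed, and the job is handed in when it is done.

Besides the shell and the picture viewer there is one more tool, called after "Emit:" by a JSON object that holds its "api" and its "payload". step_arm: Moves the arm, as the interface text tells. Its arguments: {"type":"object","properties":{"increments":{"type":"array","items":{"type":"array"}},"grip_force":{"type":"number"}},"required":["increments"]}

```bash
ls; mkdir -p pics; cat > h.py <<'E'
import numpy as np, cv2
from scipy.spatial.transform import Rotation as R
from bench import sensors, cams, order, arm
def grab(n,fn):
    f=cams.grab_frame(n); cv2.imwrite('pics/'+fn+'.png',f['frame'])
    np.savez('pics/'+fn+'.npz',**{k:np.asarray(f[k]) for k in f}); return f
def load(fn): return dict(np.load('pics/'+fn+'.npz'))
def rot(f):
    return R.from_euler('xyz',f['attitude'],degrees=True).as_matrix()
def world(f,u,v,z=None):
    # z: world plane height, else depth
    p=cv2.undistortPoints(np.array([[[u,v]]],float),f['camera_matrix'],f['D'])[0,0]
    d=np.array([p[0],-p[1],-1.]); Rm=rot(f); c=np.asarray(f['xyz'])
    if z is None:
        return c+Rm@(d*float(f['range_z'][int(round(v)),int(round(u))]))
    w=Rm@d; return c+w*(z-c[2])/w[2]
def cloud(f):
    H,W=f['range_z'].shape; uu,vv=np.meshgrid(np.arange(W),np.arange(H))
    p=cv2.undistortPoints(np.stack([uu,vv],-1).reshape(-1,1,2).astype(float),f['camera_matrix'],f['D'])[:,0]
    d=np.c_[p[:,0],-p[:,1],-np.ones(len(p))]*f['range_z'].reshape(-1,1)
    P=(rot(f)@d.T).T+np.asarray(f['xyz']); P[f['range_z'].ravel()==0]=np.nan
    return P.reshape(H,W,3)
E
python3 - <<'E'
from h import *
for n in ['scene','top','wrist']:
    f=grab(n,n+'0'); print(n,f['xyz'],f['attitude'],f['camera_matrix'].tolist(),f['D'])
print(sensors.get_obs())
E
```

```text
pics
scene [1.21240529 1.1804451  1.01791855] [ 56.38275182  -0.87711611 149.61309808] [[495.35927843284975, 0.0, 259.5432875954938], [0.0, 495.35927843284975, 191.67084160756497], [0.0, 0.0, 1.0]] [-0.20608766  0.          0.          0.          0.        ]
top [0.25406329 0.05666083 1.66963759] [ 10.6857243   -0.50402587 -91.23766001] [[437.74980522405076, 0.0, 257.44536025487247], [0.0, 437.74980522405076, 187.36975861811501], [0.0, 0.0, 1.0]] [0.02208931 0.         0.         0.         0.        ]
wrist [ 0.33693423 -0.53179833  0.38415942] [-15.01242776   0.08999632 -63.99781342] [[310.5470578653989, 0.0, 260.12050240432507], [0.0, 310.5470578653989, 189.0228416762037], [0.0, 0.0, 1.0]] [-0.05724319  0.          0.          0.          0.        ]
{'time': 0.15, 'joint_positions': array([-6.51438385e+01,  2.42739634e+01,  9.34191155e+01, -6.16485990e-05,
        6.23740335e+01, -1.08659874e+00]), 'joint_velocities': array([ 0.04969816, -0.07649621, -0.12553299,  0.00959723, -0.00269106,
        0.03475402]), 'effort': array([ 8.99604674e-04, -5.44983494e+01, -2.73919505e+01,  6.44486770e-02,
        2.03605229e-02, -8.75393539e-05]), 'tcp_pos': array([ 0.27328624, -0.56161669,  0.22210024]), 'eef_rot': array([178.9600036 ,  89.93288769, 114.90279244]), 'ft_force': array([ 0.18672284,  0.40764924, -0.24707972]), 'wrist_torque': array([ 0.02102769,  0.02740245, -0.02567425]), 'width': 0.08810382784899023}
```

View pics/scene0.png

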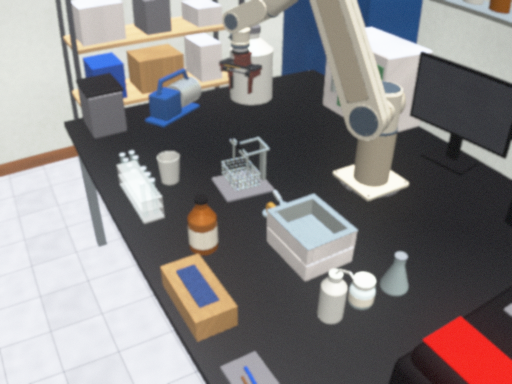

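View pics/top0.png

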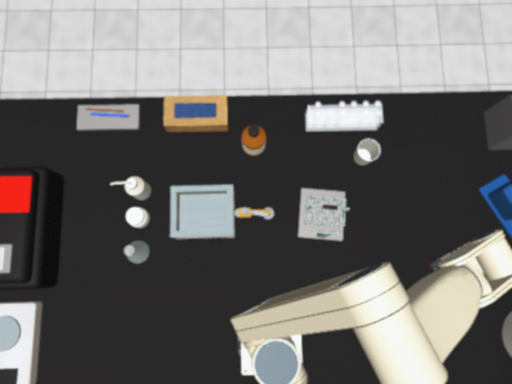

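View pics/wrist0.png

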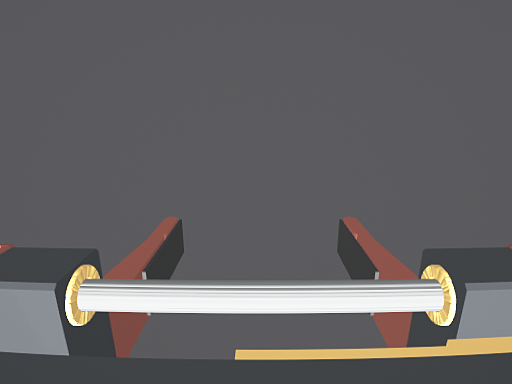

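```bash
python3 - <<'E'
from h import *
f=load('top0'); P=cloud(f)
im=f['frame'][150:280,150:380]; cv2.imwrite('pics/t0c.png',cv2.resize(im,None,fx=3.4,fy=3.4,interpolation=cv2.INTER_CUBIC))
f2=load('scene0'); im=f2['frame'][125:285,190:370]; cv2.imwrite('pics/s0c.png',cv2.resize(im,None,fx=3.7,fy=3.7,interpolation=cv2.INTER_CUBIC))
# bath: casing rim height cloud
for nm,G in(('top',P),('scene',cloud(f2))):
    X=G.reshape(-1,3)
    m=(X[:,2]>.122)&(X[:,2]<.138)&(X[:,0]>.35)&(X[:,0]<.8)&(X[:,1]>-.02)&(X[:,1]<.45)
    Q=X[m]; 
    if len(Q)>20: print(nm,len(Q),cv2.minAreaRect((Q[:,:2]*1000).astype(np.float32)),np.median(Q[:,2]))
    m=(X[:,2]>.055)&(X[:,2]<.085)&(X[:,0]>.45)&(X[:,0]<.75)&(X[:,1]>.05)&(X[:,1]<.35)
    Q=X[m]; print('floor',len(Q),cv2.minAreaRect((Q[:,:2]*1000).astype(np.float32)),np.median(Q[:,2]))
    m=(X[:,2]>.080)&(X[:,2]<.11)&(X[:,0]>.5)&(X[:,0]<.7)&(X[:,1]>-.08)&(X[:,1]<.07)
    Q=X[m]; print('lev',len(Q)); 
    if len(Q)>5: print(cv2.minAreaRect((Q[:,:2]*1000).astype(np.float32)),np.median(Q[:,2]))
    m=(X[:,2]>.15)&(X[:,2]<.2)&(X[:,0]>.45)&(X[:,0]<.75)&(X[:,1]>-.35)&(X[:,1]<-.08)
    Q=X[m]; print('bar',len(Q)); print(np.round(Q,3)[::max(1,len(Q)//60)].tolist())
    m=(X[:,2]>.004)&(X[:,2]<.018)&(X[:,0]>.45)&(X[:,0]<.75)&(X[:,1]>-.35)&(X[:,1]<-.08)
    Q=X[m]; print('base',len(Q),cv2.minAreaRect((Q[:,:2]*1000).astype(np.float32)))
E
```

```text
top 1353 ((579.5122680664062, 196.90216064453125), (265.9338684082031, 479.09814453125), 71.12159729003906) 0.13070853052341525
floor 1232 ((588.9805908203125, 190.20318603515625), (277.3106994628906, 273.8349304199219), 0.1523287147283554) 0.07059287755500876
lev 24
((695.7905883789062, 47.85210037231445), (7.312744617462158, 41.076961517333984), 1.072839617729187) 0.09369624488965689
bar 160
[[0.494, -0.164, 0.18], [0.489, -0.163, 0.184], [0.487, -0.16, 0.179], [0.487, -0.168, 0.173], [0.483, -0.16, 0.18], [0.482, -0.25, 0.175], [0.482, -0.258, 0.173], [0.481, -0.165, 0.168], [0.478, -0.253, 0.179], [0.478, -0.162, 0.164], [0.476, -0.252, 0.167], [0.476, -0.159, 0.159], [0.475, -0.165, 0.162], [0.472, -0.254, 0.172], [0.471, -0.151, 0.167], [0.471, -0.158, 0.164], [0.471, -0.165, 0.164], [0.47, -0.171, 0.172], [0.47, -0.189, 0.167], [0.47, -0.195, 0.17], [0.47, -0.202, 0.171], [0.47, -0.209, 0.171], [0.47, -0.216, 0.17], [0.468, -0.221, 0.178], [0.469, -0.251, 0.167], [0.469, -0.145, 0.158], [0.467, -0.15, 0.169], [0.468, -0.158, 0.164], [0.467, -0.164, 0.171], [0.467, -0.171, 0.17
[... 2492 characters left out ...]
472, -0.187, 0.163], [0.471, -0.173, 0.169], [0.493, -0.162, 0.176], [0.486, -0.162, 0.174], [0.472, -0.173, 0.165], [0.465, -0.17, 0.165], [0.488, -0.158, 0.173], [0.468, -0.164, 0.164], [0.494, -0.147, 0.176], [0.473, -0.156, 0.166], [0.46, -0.157, 0.162], [0.453, -0.156, 0.16], [0.486, -0.162, 0.162], [0.478, -0.161, 0.161], [0.47, -0.162, 0.158], [0.474, -0.14, 0.17], [0.454, -0.161, 0.154], [0.451, -0.152, 0.157], [0.483, -0.153, 0.162], [0.47, -0.161, 0.155], [0.472, -0.144, 0.163], [0.481, -0.156, 0.156], [0.471, -0.145, 0.159], [0.473, -0.142, 0.157], [0.473, -0.141, 0.153]]
base 638 ((594.8267822265625, -214.28895568847656), (266.92633056640625, 289.968994140625), 89.04000854492188)
```

```bash
ls pics
```

```text
s0c.png
scene0.npz
scene0.png
t0c.png
top0.npz
top0.png
wrist0.npz
wrist0.png
```

View pics/t0c.png

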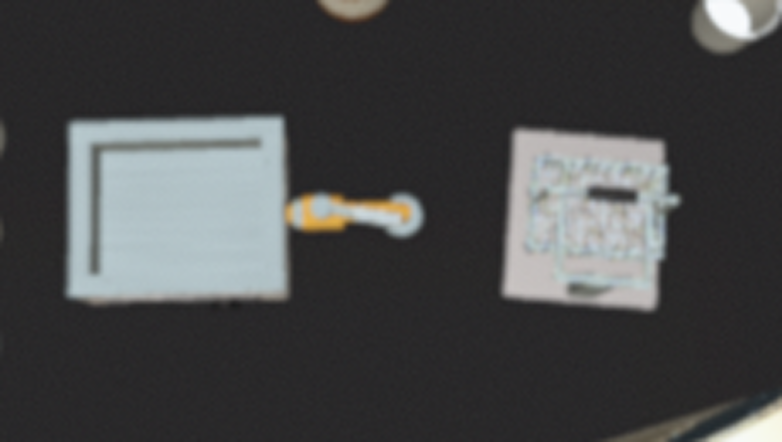

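View pics/s0c.png

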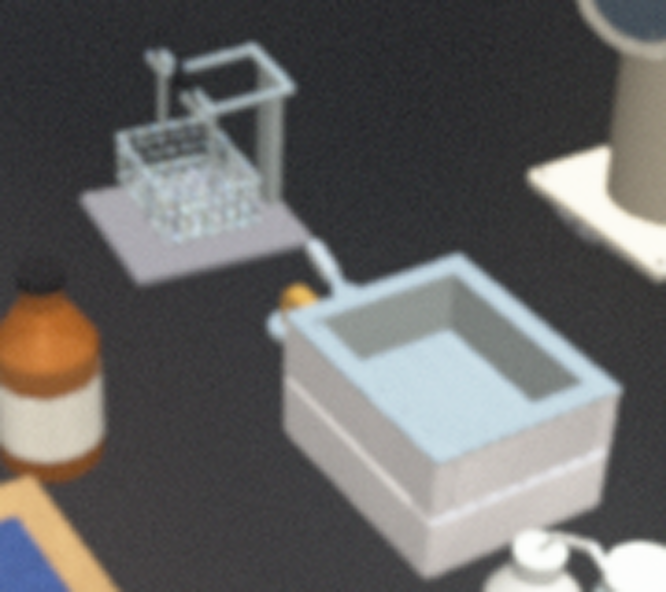

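```bash
python3 - <<'E'
from h import *
for n in('top0','scene0'):
    f=load(n); X=cloud(f).reshape(-1,3); C=f['frame'].reshape(-1,3)
    m=(X[:,2]>.120)&(X[:,2]<.140)&(X[:,0]>.42)&(X[:,0]<.7)&(X[:,1]>.04)&(X[:,1]<.31)
    Q=X[m]; print(n,len(Q),cv2.minAreaRect((Q[:,:2]*1000).astype(np.float32)),np.median(Q[:,2]))
    m=(X[:,2]>.03)&(X[:,2]<.12)&(X[:,0]>.42)&(X[:,0]<.62)&(X[:,1]>-.1)&(X[:,1]<.052)
    Q=X[m];print(np.c_[np.round(Q*1000).astype(int),C[m]].tolist())
    m=(X[:,2]>.006)&(X[:,2]<.018)&(X[:,0]>.4)&(X[:,0]<.62)&(X[:,1]>-.33)&(X[:,1]<-.09)
    Q=X[m]; print('base',len(Q),cv2.minAreaRect((Q[:,:2]*1000).astype(np.float32)))
f=load('top0')
for z,pts in((.13,[(67,121),(284,116),(289,297),(66,297)]),(.012,[(514,128),(664,141),(656,310),(503,296)])):
    q=np.array([world(f,u/3.4+150-.35,v/3.4+150-.35,z)[:2] for u,v in pts]); print(np.round(q,3).tolist(), q.mean(0))
E
```

```text
top0 523 ((589.29052734375, 186.73452758789062), (213.9080810546875, 295.4825744628906), 73.09725189208984) 0.13069657375817512
[[474, 51, 47, 132, 164, 186], [473, 47, 56, 136, 162, 181], [473, 43, 56, 134, 166, 189], [473, 39, 55, 119, 163, 193], [472, 36, 57, 105, 158, 192], [473, 32, 54, 94, 156, 193], [473, 24, 52, 85, 156, 198], [472, 21, 59, 85, 160, 203], [472, 17, 55, 80, 159, 203], [472, 13, 56, 81, 161, 205], [472, 10, 57, 92, 166, 208], [472, 6, 58, 98, 167, 207], [471, 2, 61, 100, 162, 202], [474, -2, 39, 105, 161, 199], [474, -6, 40, 124, 167, 198], [464, 51, 94, 188, 199, 201], [463, 47, 98, 194, 201, 201], [464, 44, 96, 190, 201, 205], [462, 40, 104, 175, 194, 203], [463, 36, 98, 161, 187, 202], [469, 32, 55, 152, 184, 204], [469, 28, 54, 144, 180, 203], [469, 25, 57, 142, 183, 211], [468, 21, 58, 137, 185, 215], [469, 17, 55, 122, 179, 214], [469, 13, 55, 107, 173, 212], [468, 10, 58, 99, 172, 213], [468, 6, 57, 93, 170, 213], [469, 2, 49, 86, 168, 215], [469, -2, 46, 77, 166, 216], [468, -5, 53, 89, 167, 214], [470, -9, 44, 135, 175, 203], [461, 51, 93, 206, 206, 19
[... 4455 characters left out ...]
43, 87, 163, 209], [470, 21, 46, 102, 180, 222], [471, 28, 50, 118, 190, 227], [475, 41, 60, 132, 195, 226], [467, 34, 52, 145, 192, 217], [464, 37, 53, 157, 181, 190], [480, 5, 35, 69, 107, 136], [478, 9, 37, 70, 117, 149], [473, 6, 33, 82, 126, 157], [477, 19, 43, 99, 140, 168], [479, 28, 49, 115, 159, 189], [479, 34, 53, 140, 182, 209], [474, 34, 51, 159, 197, 219], [475, 10, 32, 127, 148, 165]]
base 689 ((484.97552490234375, -203.8115997314453), (169.70584106445312, 190.24813842773438), 0.053211599588394165)
[[0.558, 0.351], [0.559, 0.123], [0.369, 0.12], [0.374, 0.349]] [0.46507722 0.23619218]
[[0.563, -0.132], [0.545, -0.301], [0.355, -0.281], [0.374, -0.112]] [ 0.4593836  -0.20660418]
```

```bash
cat >> h.py <<'E'
def tool():
    o=sensors.get_obs(); return o,np.array(o['tcp_pos']),R.from_euler('xyz',o['eef_rot'],degrees=True)
def down(jaw):  # tool x down, tool z at world yaw `jaw` deg
    z=np.array([np.cos(np.radians(jaw)),np.sin(np.radians(jaw)),0]); x=np.array([0,0,-1.]); y=np.cross(z,x)
    return R.from_matrix(np.c_[x,y,z])
def plan(pos,jaw):
    o,p,Rt=tool(); T=down(jaw)
    rv=(Rt.inv()*T).as_rotvec(); n0=np.array(pos)-p
    print('rotvec',np.round(rv,4),'deg',np.degrees(np.linalg.norm(rv)).round(1),'| shift now-axes mm',(Rt.inv().apply(n0)*1000).round(1),'| after-turn axes',(T.inv().apply(n0)*1000).round(1))
E
python3 - <<'E'
from h import *
o,p,Rt=tool(); print(Rt.as_matrix().round(3)); z=Rt.as_matrix()[:,2]; print('jaw yaw',np.degrees(np.arctan2(z[1],z[0])))
f=load('wrist0'); print(Rt.inv().apply(np.array(f['xyz'])-p), arm.grasp_offset)
for j in(-6,174): plan([.38,-.2,.36],j)
E
```

```text
[[-0.     0.899  0.437]
 [ 0.001  0.437 -0.899]
 [-1.     0.    -0.001]]
jaw yaw -64.0572104530405
[-0.16205878  0.07028246  0.00084091] 0.0187
rotvec [-1.0133e+00 -1.1000e-03 -6.0000e-04] deg 58.1 | shift now-axes mm [-137.6  254.2 -278.7] | after-turn axes [-137.9  370.8   68.3]
rotvec [ 2.1283e+00 -7.0000e-04  1.2000e-03] deg 121.9 | shift now-axes mm [-137.6  254.2 -278.7] | after-turn axes [-137.9 -370.8  -68.3]
```

Emit:
{"api": "step_arm", "payload": {"increments": [[[-0.145,0,0],[-20,0,0],87],[[-0.145,0,0],[-20,0,0],87],[[-0.145,0,0],[-20,0,0],87],[[-0.145,0,0],[-20,0,0],87],[[-0.145,0,0],[-20,0,0],87],[[-0.145,0,0],[-8,0,0],87],[[-0.143,0,0],[0,0,0],87],[[0,0,0],[0,40,22],87],[[0,0,0],[0,40,22],87],[[0,0,0],[0,40,22],87]]}}

```text
time: 1.15
tcp_pos: [0.352, -0.4483, 0.3303]
eef_rot: [125.5, 90.0, 119.4]
ft_force: [0.6, -1.3, 0.8]
width: 0.087
```

```bash
python3 - <<'E'
from h import *
plan([.46,-.28,.33],-6)
E
```

```text
rotvec [-0.0015 -0.0004 -0.0005] deg 0.1 | shift now-axes mm [  0.3 178.8  89.6] | after-turn axes [  0.3 178.6  89.9]
```

Emit:
{"api": "step_arm", "payload": {"increments": [[[0,0,0],[0,36,18],87],[[0,0,0],[0,36,18],87],[[0,0,0],[0,36,18],87],[[0,0,0],[0,36,18],87],[[0,0,0],[0,35,18],87],[[0,0,0],[0,0,0],40]]}}

```text
time: 1.75
tcp_pos: [0.4616, -0.2777, 0.3305]
eef_rot: [82.7, 89.9, 76.9]
ft_force: [0.7, -1.5, 0.1]
width: 0.0823
```

```bash
python3 - <<'E'
from h import *
f=grab('wrist','w1'); print(sensors.get_obs()['tcp_pos'])
cv2.imwrite('pics/w1b.png',cv2.resize(f['frame'],None,fx=1.5,fy=1.5,interpolation=cv2.INTER_CUBIC))
E
```

```text
[ 0.46070688 -0.27928439  0.33050838]
```

View pics/w1b.png

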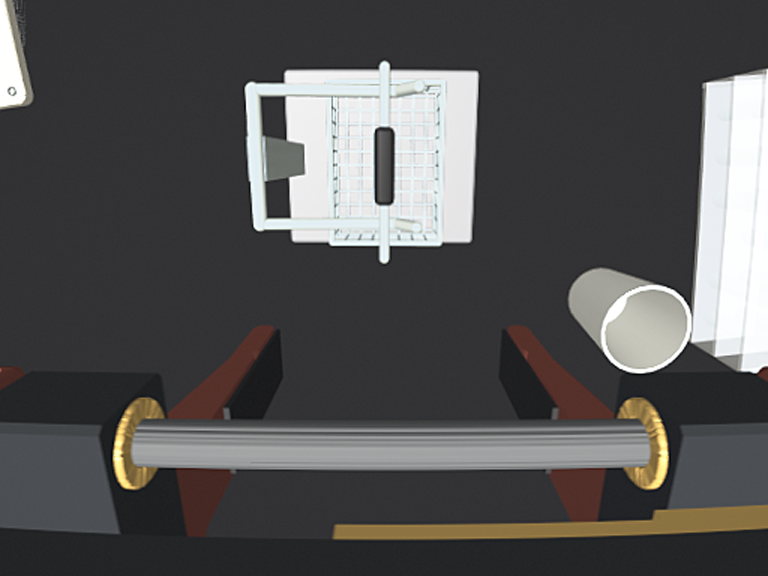

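```bash
python3 - <<'E'
from h import *
f=load('w1')
def w(u,v,z): return world(f,u/1.5-.17,v/1.5-.17,z).round(4)
print('sleeve ends',w(384,128,.174),w(385,205,.174),'c',w(384.5,166.5,.174))
print('bar ends',w(384.5,64,.1685),w(384.5,262,.1685))
print('depth c',world(f,256,111).round(4))
print('prong tips',w(420,88,.182),w(409,227,.182))
print('beaker rim',w(603,335,.105),w(690,330,.105),w(645,285,.105),w(645,372,.105))
print('base corners',w(285,70,.012),w(478,71,.012),w(471,242,.012),w(291,241,.012))
print('post/cross',w(250,88,.165),w(260,228,.165))
s=load('scene0'); print('s beaker', world(s,168,155,.105), 'reagent', world(s,203,245,0))
E
```

```text
sleeve ends [ 0.4666 -0.1878  0.174 ] [ 0.4621 -0.2377  0.174 ] c [ 0.4644 -0.2123  0.174 ]
bar ends [ 0.471  -0.1477  0.1685] [ 0.4576 -0.2782  0.1685]
depth c [ 0.4642 -0.2125  0.1726]
prong tips [ 0.4916 -0.1665  0.182 ] [ 0.4768 -0.2531  0.182 ]
beaker rim [ 0.644 -0.378  0.105] [ 0.7251 -0.3819  0.105 ] [ 0.6807 -0.3348  0.105 ] [ 0.6849 -0.4192  0.105 ]
base corners [ 0.3761 -0.1136  0.012 ] [ 0.5612 -0.1332  0.012 ] [ 0.5444 -0.2996  0.012 ] [ 0.3572 -0.2797  0.012 ]
post/cross [ 0.3807 -0.1523  0.165 ] [ 0.3721 -0.2456  0.165 ]
s beaker [ 0.68065329 -0.37925727  0.105     ] reagent [0.73853121 0.0453712  0.        ]
```

```bash
python3 - <<'E'
from h import *
plan([.4644,-.2123,.146],-5.9)
E
```

```text
rotvec [ 0.0017 -0.0003 -0.0002] deg 0.1 | shift now-axes mm [184.5  67.   -3. ] | after-turn axes [184.5  67.   -3.2]
```

Emit:
{"api": "step_arm", "payload": {"increments": [[[0,0,0],[0,34,-2],50],[[0,0,0],[0,33,-1],50],[[0,0,0],[35,0,0],50],[[0,0,0],[35,0,0],50],[[0,0,0],[35,0,0],50],[[0,0,0],[35,0,0],50],[[0,0,0],[25,0,0],50],[[0,0,0],[19.5,0,0],50],[[0,0,0],[0,0,0],50]]}}

```text
time: 2.7
tcp_pos: [0.4617, -0.2142, 0.1437]
eef_rot: [162.8, 89.7, 156.7]
ft_force: [-1.1, 0.0, -0.5]
width: 0.05
```

```bash
python3 - <<'E'
from h import *
f=grab('wrist','w2'); plan([.4644,-.2123,.146],-5.9)
E
```

```text
rotvec [-0.0031 -0.0029 -0.0008] deg 0.2 | shift now-axes mm [-0.8  2.4  1.4] | after-turn axes [-0.8  2.4  1.4]
```

View pics/w2.png

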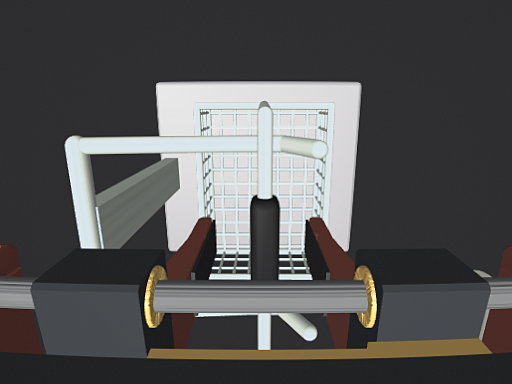

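Emit:
{"api": "step_arm", "payload": {"increments": [[[0,0,0],[0,2,1.5],30],[[0,0,0],[0,0,0],5],[[0,0,0],[0,0,0],5],[[0,0,0],[0,0,0],5],[[0,0,0],[0,0,0],5],[[0,0,0],[0,0,0],5],[[0,0,0],[0,0,0],5]], "grip_force": 35}}

```text
time: 3.45
tcp_pos: [0.4654, -0.2121, 0.1465]
eef_rot: [168.9, 90.0, 162.9]
ft_force: [-2.6, 0.8, 5.7]
width: 0.0137
```

Emit:
{"api": "step_arm", "payload": {"increments": [[[0,0,0],[-5,0,0],5],[[0,0,0],[-10,0,0],5],[[0,0,0],[-12,0,0],5],[[0,0,0],[-12,0,0],5],[[0,0,0],[-7,0,0],5],[[0,0,0],[0,0,0],5]]}}

```text
time: 4.05
tcp_pos: [0.4665, -0.2126, 0.1937]
eef_rot: [-19.7, 89.8, -25.7]
ft_force: [0.2, -0.3, -2.4]
width: 0.0141
```

```bash
python3 - <<'E'
from h import *
f=grab('scene','s3'); o=sensors.get_obs(); print(o['tcp_pos'],o['ft_force'],o['width'],o['wrist_torque'])
cv2.imwrite('pics/s3c.png',cv2.resize(f['frame'][70:290,180:380],None,fx=2.7,fy=2.7,interpolation=cv2.INTER_CUBIC))
E
```

```text
[ 0.46602935 -0.21235855  0.1929344 ] [ 0.14040418  0.11197762 -3.27109231] 0.013519697536240658 [-0.02213954 -0.03742542  0.03922593]
```

View pics/s3c.png

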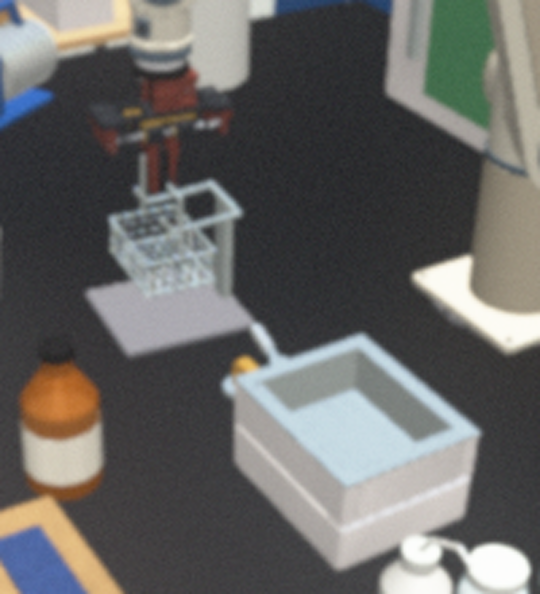

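Emit:
{"api": "step_arm", "payload": {"increments": [[[0,0,0],[0,0,10],5],[[0,0,0],[0,0,18],5],[[0,0,0],[0,0,20],5],[[0,0,0],[0,0,20],5],[[0,0,0],[0,0,18],5],[[0,0,0],[0,0,12],5],[[0,0,0],[-15,0,0],5],[[0,0,0],[-25,0,0],5],[[0,0,0],[-25,0,0],5],[[0,0,0],[-25,0,0],5]]}}

```text
time: 5.1
tcp_pos: [0.5623, -0.2223, 0.2837]
eef_rot: [170.5, 90.0, 164.5]
ft_force: [-0.4, 0.5, -2.8]
width: 0.0138
```

```bash
python3 - <<'E'
from h import *
f=grab('scene','s4'); o=sensors.get_obs(); print(o['tcp_pos'],o['ft_force'],o['width'],o['wrist_torque'])
cv2.imwrite('pics/s4c.png',cv2.resize(f['frame'][70:290,150:380],None,fx=2.7,fy=2.7,interpolation=cv2.INTER_CUBIC))
t=grab('top','t4'); cv2.imwrite('pics/t4c.png',cv2.resize(t['frame'][130:300,140:380],None,fx=3,fy=3,interpolation=cv2.INTER_CUBIC))
E
```

```text
[ 0.56432023 -0.22317404  0.28846977] [ 1.7908393  -1.65646482  0.92552418] 0.0141240152341061 [-0.14021749 -0.29082042 -0.05100289]
```

View pics/s4c.png

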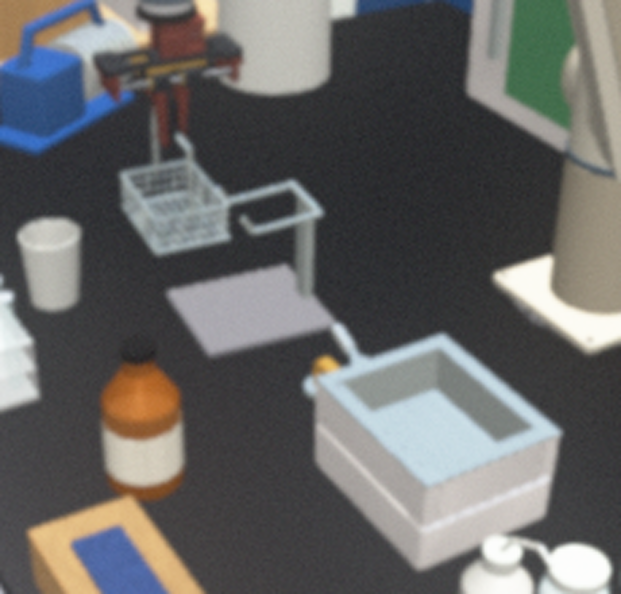

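View pics/t4c.png

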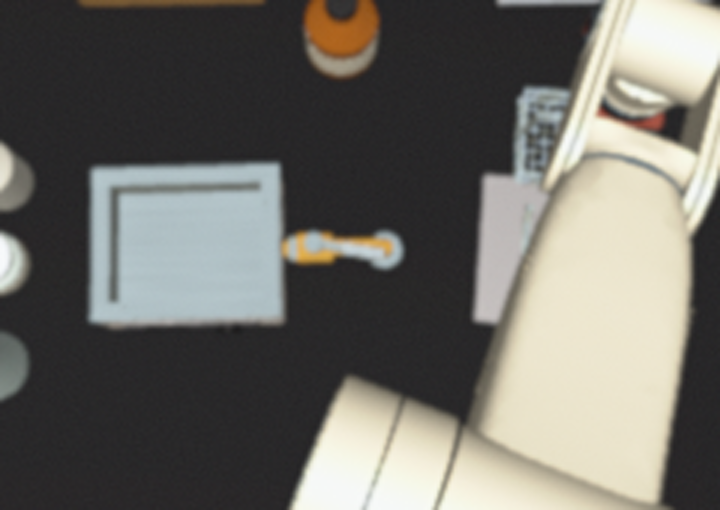

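```bash
python3 - <<'E'
from h import *
s=load('scene0')
q=np.array([world(s,u/3.7+190-.36,v/3.7+125-.36,.13)[:2] for u,v in[(460,253),(620,388),(435,462),(287,312)]]); print(q.round(3).tolist(),q.mean(0))
q=np.array([world(s,u/3.7+190-.36,v/3.7+125-.36,.13)[:2] for u,v in[(450,278),(580,384),(433,458-22),(327,320)]]); print('inner',q.round(3).tolist())
t=load('t4')
q=np.array([world(t,u/3+140-.33,v/3+130-.33,.13)[:2] for u,v in[(90,168),(281,163),(284,321),(90,322)]]); print(q.round(3).tolist(),q.mean(0))
# tank floor centroid via depth
for n in('top0','t4'):
    f=load(n);P=cloud(f); X=P.reshape(-1,3)
    m=(abs(X[:,2]-.07)<.006)&(abs(X[:,0]-.465)<.078)&(abs(X[:,1]-.236)<.1); Q=X[m]
    print(n,np.percentile(Q[:,0],[1,99]).round(3),np.percentile(Q[:,1],[1,99]).round(3),len(Q))
    m=(abs(X[:,2]-.13)<.006)&(abs(X[:,0]-.465)<.12)&(abs(X[:,1]-.236)<.14); Q=X[m]
    print(' rim',cv2.minAreaRect((Q[:,:2]*1000).astype(np.float32)))
plan([.465,-.2,.30],0)
E
```

```text
[[0.375, 0.128], [0.375, 0.348], [0.556, 0.349], [0.553, 0.13]] [0.46478619 0.23865468]
inner [[0.405, 0.155], [0.4, 0.328], [0.54, 0.323], [0.53, 0.155]]
[[0.557, 0.35], [0.558, 0.123], [0.37, 0.122], [0.374, 0.347]] [0.46474488 0.23550964]
top0 [0.403 0.535] [0.153 0.326] 1554
 rim ((465.7021484375, 236.56918334960938), (181.48048400878906, 221.7315216064453), 0.4185998737812042)
t4 [0.403 0.535] [0.153 0.326] 1566
 rim ((465.9825439453125, 237.02496337890625), (181.62120056152344, 222.31753540039062), 0.5018137097358704)
rotvec [-0.1052  0.0064  0.0023] deg 6.0 | shift now-axes mm [ -14.1   12.6 -101.3] | after-turn axes [-13.4  23.2 -99.5]
```

Emit:
{"api": "step_arm", "payload": {"increments": [[[-0.052,0,0],[-6,0,0],5],[[-0.052,0,0],[-6,0,0],5],[[0,0,0],[0,20,-5],5],[[0,0,0],[0,35,-10],5],[[0,0,0],[0,40,-10],5],[[0,0,0],[0,40,-10],5],[[0,0,0],[0,40,-10],5],[[0,0,0],[0,40,-10],5],[[0,0,0],[0,40,-10],5],[[0,0,0],[0,40,-10],5]]}}

```text
time: 6.2
tcp_pos: [0.4862, 0.0744, 0.2933]
eef_rot: [176.6, 89.9, 176.5]
ft_force: [0.3, 0.4, -2.7]
width: 0.0136
```

Emit:
{"api": "step_arm", "payload": {"increments": [[[0,0,0],[0,40,-10],5],[[0,0,0],[0,40,-10],5],[[0,0,0],[0,35,-3],5],[[0,0,0],[0,25,0],5],[[0,0,0],[0,15,0],5],[[0,0,0],[0,0,0],5],[[0,0,0],[0,0,0],5]]}}

```text
time: 6.9
tcp_pos: [0.4649, 0.227, 0.2936]
eef_rot: [-137.7, 89.9, -137.8]
ft_force: [0.5, 0.1, -2.7]
width: 0.0137
```

```bash
python3 - <<'E'
from h import *
plan([.4655,.237,.1865],0)
f=grab('scene','s5'); g=grab('wrist','w5'); o=sensors.get_obs(); print(o['tcp_pos'],o['ft_force'],o['width'],o['wrist_torque'])
cv2.imwrite('pics/s5c.png',cv2.resize(f['frame'][80:330,180:400],None,fx=2.4,fy=2.4,interpolation=cv2.INTER_CUBIC))
t=grab('top','t5'); cv2.imwrite('pics/t5c.png',cv2.resize(t['frame'][130:300,140:380],None,fx=3,fy=3,interpolation=cv2.INTER_CUBIC))
E
```

```text
rotvec [-0.0008 -0.0011  0.001 ] deg 0.1 | shift now-axes mm [107.1  10.1   0.7] | after-turn axes [107.1  10.    0.6]
[0.46534125 0.22652949 0.29389545] [-0.09719229 -0.03999322 -2.04797039] 0.01391863128760009 [-0.03230318 -0.09289602  0.00509652]
```

View pics/s5c.png

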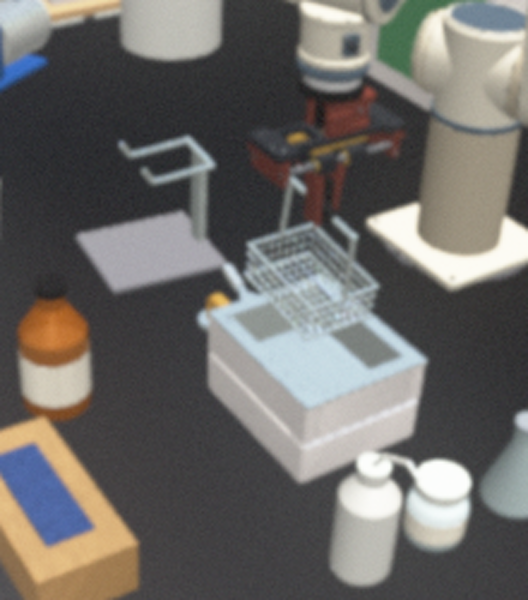

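View pics/w5.png

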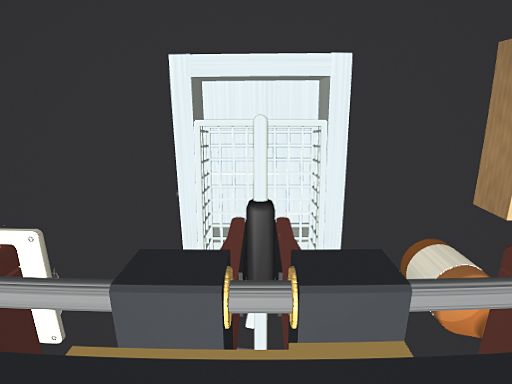

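```bash
python3 - <<'E'
from h import *
f=load('w5')
for u,v,z in[(169,54,.13),(352,53,.13),(191,78,.13),(331,77,.13)]: print(world(f,u,v,z).round(4))
for u,v in[(195,121),(327,121)]: print('basket',world(f,u,v,.2935+.0187-.085).round(4))
E
```

```text
[0.3752 0.3469 0.13  ]
[0.5558 0.3478 0.13  ]
[0.396 0.324 0.13 ]
[0.5361 0.3248 0.13  ]
basket [0.4181 0.286  0.2272]
basket [0.5136 0.286  0.2272]
```

```bash
python3 - <<'E'
from h import *
f=load('w5'); cv2.imwrite('pics/w5c.png',cv2.resize(f['frame'][40:300,150:370],None,fx=2.3,fy=2.3,interpolation=cv2.INTER_CUBIC))
P=cloud(f)
for v in range(116,128): print(v,[P[v,u].round(3).tolist() for u in (215,240,290,310)])
X=np.r_[cloud(load('scene0'))*0, cloud(load('s5'))].reshape(-1,3)
m=(X[:,2]>.16)&(X[:,2]<.30)&(abs(X[:,0]-.465)<.075)&(X[:,1]>.13)&(X[:,1]<.33); Q=X[m]
print(len(Q),Q.min(0),Q.max(0))
for a,b in((.14,.17),(.17,.2),(.2,.23),(.23,.26),(.26,.29),(.29,.32)):
    k=Q[(Q[:,1]>a)&(Q[:,1]<b)]; print(a,len(k),np.percentile(k[:,2],[2,50,98]).round(3) if len(k) else '')
E
```

```text
116 [[0.41, 0.285, 0.071], [0.441, 0.285, 0.07], [0.501, 0.285, 0.07], [0.526, 0.285, 0.07]]
117 [[0.41, 0.283, 0.07], [0.441, 0.283, 0.07], [0.501, 0.283, 0.07], [0.526, 0.283, 0.071]]
118 [[0.41, 0.282, 0.07], [0.441, 0.282, 0.071], [0.501, 0.282, 0.071], [0.526, 0.282, 0.072]]
119 [[0.41, 0.281, 0.071], [0.441, 0.281, 0.071], [0.501, 0.281, 0.071], [0.526, 0.281, 0.071]]
120 [[0.432, 0.286, 0.221], [0.45, 0.286, 0.218], [0.488, 0.286, 0.219], [0.503, 0.286, 0.219]]
121 [[0.432, 0.286, 0.22], [0.45, 0.286, 0.221], [0.488, 0.286, 0.22], [0.502, 0.286, 0.22]]
122 [[0.432, 0.285, 0.221], [0.45, 0.285, 0.221], [0.487, 0.285, 0.221], [0.502, 0.285, 0.221]]
123 [[0.432, 0.284, 0.22], [0.45, 0.284, 0.221], [0.488, 0.284, 0.219], [0.503, 0.284, 0.219]]
124 [[0.431, 0.283, 0.219], [0.45, 0.283, 0.22], [0.488, 0.283, 0.22], [0.503, 0.283, 0.22]]
125 [[0.431, 0.283, 0.219], [0.45, 0.283, 0.219], [0.488, 0.283, 0.22], [0.503, 0.283, 0.22]]
126 [[0.431, 0.282, 0.218], [0.45, 0.282, 0.218], [0.488, 0.282, 0.218], [0.503, 0.282, 0.218]]
127 [[0.425, 0.278, 0.175], [0.447, 0.278, 0.174], [0.492, 0.278, 0.173], [0.51, 0.278, 0.174]]
1199 [0.41214115 0.14295922 0.16705578] [0.51873037 0.29643006 0.29930113]
0.14 309 [0.181 0.209 0.292]
0.17 169 [0.178 0.192 0.232]
0.2 182 [0.174 0.181 0.252]
0.23 143 [0.172 0.19  0.298]
0.26 339 [0.17  0.189 0.244]
0.29 57 [0.207 0.252 0.296]
```

View pics/w5c.png

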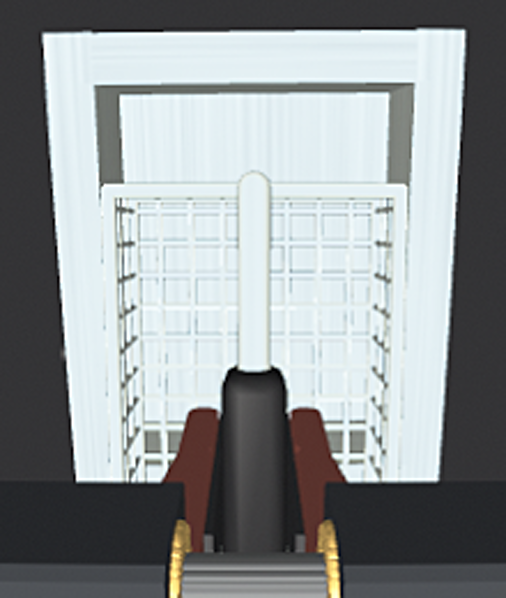

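Emit:
{"api": "step_arm", "payload": {"increments": [[[0,0,0.03],[0,2,0],5],[[0,0,0.035],[0,4,0],5],[[0,0,0.03],[0,4,0],5],[[0,0,0],[0,0,0],5],[[0,0,0],[0,0,0],5],[[0,0,0],[0,0,0],5]]}}

```text
time: 7.65
tcp_pos: [0.4657, 0.2373, 0.2946]
eef_rot: [89.9, 84.6, 89.8]
ft_force: [0.9, -0.2, -3.3]
width: 0.0138
```

```bash
cat > chk.py <<'E'
from h import *
import sys
tag=sys.argv[1]
o,p,Rt=tool(); g=p-Rt.as_matrix()[:,0]*.0187; print('tcp',p,'grasp',g,o['ft_force'],o['width'],o['wrist_torque'])
f=grab('wrist','w'+tag); s=grab('scene','s'+tag)
P=cloud(f).reshape(-1,3); zt=g[2]-.085
m=(abs(P[:,2]-zt)<.012)&(abs(P[:,0]-g[0])<.06)&(P[:,1]>g[1]+.04)&(P[:,1]<g[1]+.09)&((P[:,2]>.134)|(abs(P[:,0]-.4655)<.06)); Q=P[m]
print('+y wall top',len(Q),np.percentile(Q[:,0],[1,99]).round(4),np.percentile(Q[:,1],[50,98]).round(4),np.median(Q[:,2]).round(4),'expect y',g[1]+.07,'z',zt)
# bar line from wrist
m=(abs(P[:,2]-g[2])<.02)&(abs(P[:,0]-g[0])<.006)&(P[:,1]>g[1]+.03)&(P[:,1]<g[1]+.066); Q=P[m]
if len(Q)>5:
    a=np.polyfit(Q[:,1],Q[:,2],1); print('bar slope deg',np.degrees(np.arctan(a[0])).round(2),'z at g',np.polyval(a,g[1]).round(4))
X=cloud(s).reshape(-1,3)
m=(abs(X[:,2]-g[2])<.012)&(abs(X[:,0]-g[0])<.012)&(abs(abs(X[:,1]-g[1])-.05)<.02); Q=X[m]
for sg in(-1,1):
    k=Q[(Q[:,1]-g[1])*sg>0]; print('scene bar',sg,len(k),np.median(k,0).round(4) if len(k) else '')
E
python3 chk.py 6; python3 - <<'E'
from h import *
s=load('s6'); cv2.imwrite('pics/s6c.png',cv2.resize(s['frame'][130:260,270:370],None,fx=4.5,fy=4.5,interpolation=cv2.INTER_CUBIC))
E
```

```text
tcp [0.46568331 0.23728054 0.29462068] grasp [0.46567827 0.23551143 0.31323681] [ 0.88127585 -0.20612789 -3.32876118] 0.013774440075231828 [-0.06260406 -0.05218356 -0.01866318]
+y wall top 1243 [0.416  0.5156] [0.3001 0.3038] 0.2265 expect y 0.30551142640453854 z 0.22823681044488625
bar slope deg -0.7 z at g 0.315
scene bar -1 26 [0.4678 0.1807 0.3115]
scene bar 1 36 [0.4679 0.2864 0.3124]
```

View pics/s6c.png

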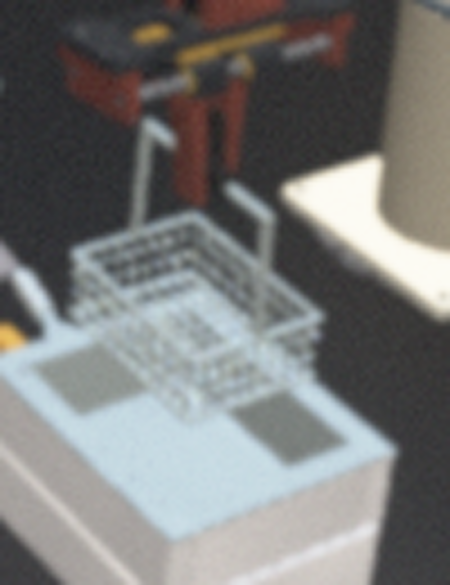

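Emit:
{"api": "step_arm", "payload": {"increments": [[[0,0,0],[5,1.5,0],5],[[0,0,0],[10,-1,0],5],[[0,0,0],[12,-1.1,0],5],[[0,0,0],[12,-1.1,0],5],[[0,0,0],[12,-1.1,0],5],[[0,0,0],[12,-1.1,0],5],[[0,0,0],[12,-1.1,0],5],[[0,0,0],[10,-1,0],5],[[0,0,0],[8,-0.8,0],5],[[0,0,0],[4,-0.4,0],5]]}}

```text
time: 8.75
tcp_pos: [0.4653, 0.2395, 0.1964]
eef_rot: [90.5, 84.6, 90.5]
ft_force: [-0.1, -0.3, -4.0]
width: 0.0141
```

Emit:
{"api": "step_arm", "payload": {"increments": [[[0,0,0],[0,0,0],5],[[0,0,0],[0,0,0],5]]}}

```text
time: 8.95
tcp_pos: [0.4659, 0.2398, 0.1976]
eef_rot: [89.7, 84.5, 89.6]
ft_force: [-0.2, -0.5, -2.1]
width: 0.0138
```

```bash
python3 chk.py 7; python3 - <<'E'
from h import *
s=load('s7'); cv2.imwrite('pics/s7c.png',cv2.resize(s['frame'][150:280,250:370],None,fx=4.5,fy=4.5,interpolation=cv2.INTER_CUBIC))
E
```

```text
tcp [0.46586771 0.2397547  0.1976354 ] grasp [0.4658554  0.23797591 0.2162506 ] [-0.15210629 -0.47463877 -2.11787942] 0.013808684803905154 [-0.15962107 -0.11490454  0.06000499]
+y wall top 2058 [0.4092 0.5222] [0.3054 0.3278] 0.1297 expect y 0.3079759066816534 z 0.13125059913097936
bar slope deg -0.65 z at g 0.218
scene bar -1 25 [0.4678 0.1885 0.2157]
scene bar 1 34 [0.4677 0.2904 0.2145]
```

View pics/s7c.png

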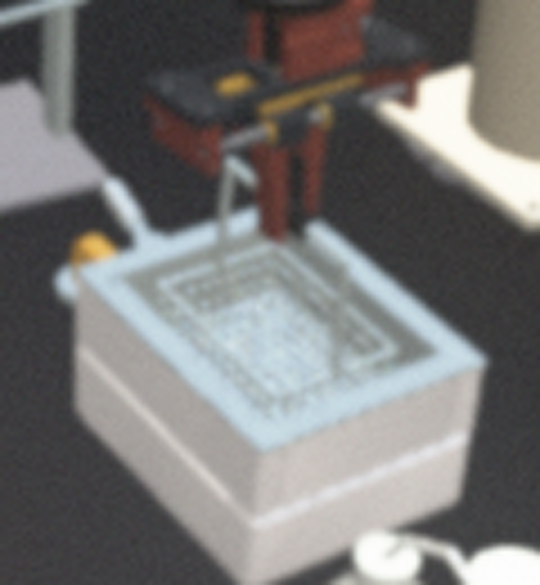

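Inside the tank, about 11 mm above its floor. Lower slowly to contact.

Emit:
{"api": "step_arm", "payload": {"increments": [[[0,0,0],[3,-0.3,0],5],[[0,0,0],[3,-0.3,0],5],[[0,0,0],[2,-0.2,0],5],[[0,0,0],[1,-0.1,0],5],[[0,0,0],[1,-0.1,0],5],[[0,0,0],[0,0,0],5]]}}

```text
time: 9.65
tcp_pos: [0.4657, 0.2393, 0.1881]
eef_rot: [89.9, 84.6, 89.9]
ft_force: [-2.6, -4.1, 6.9]
width: 0.0141
```

Emit:
{"api": "step_arm", "payload": {"increments": [[[0,0,0],[1,-0.1,0],5],[[0,0,0],[0,0,0],5]]}}

```text
time: 9.85
tcp_pos: [0.4658, 0.2391, 0.188]
eef_rot: [89.7, 84.6, 89.7]
ft_force: [-5.8, -8.0, 16.7]
width: 0.0137
```

Emit:
{"api": "step_arm", "payload": {"increments": [[[0,0,0],[-0.7,0,0],13],[[0,0,0],[0,0,0],18],[[0,0,0],[0,0,0],30],[[0,0,0],[0,0,0],40],[[0,0,0],[0,0,0],40],[[0,0,0],[0,0,0],40]]}}

```text
time: 10.45
tcp_pos: [0.4656, 0.2396, 0.1868]
eef_rot: [90.1, 84.6, 90.0]
ft_force: [0.7, 0.4, -0.1]
width: 0.0394
```

```bash
python3 chk.py 8; python3 - <<'E'
from h import *
s=load('s8'); cv2.imwrite('pics/s8c.png',cv2.resize(s['frame'][150:280,250:370],None,fx=4.5,fy=4.5,interpolation=cv2.INTER_CUBIC))
E
```

```text
tcp [0.46559994 0.23957948 0.18683345] grasp [0.46560023 0.23780612 0.20544917] [ 0.6791804   0.39875709 -0.14508348] 0.039404255466059496 [-0.10181852 -0.05693476 -0.00299984]
+y wall top 2381 [0.4082 0.5224] [0.306  0.3275] 0.1205 expect y 0.30780611688655357 z 0.1204491739162017
bar slope deg -0.35 z at g 0.2083
scene bar -1 11 [0.4693 0.1776 0.2011]
scene bar 1 34 [0.4669 0.2926 0.2053]
```

View pics/w8.png

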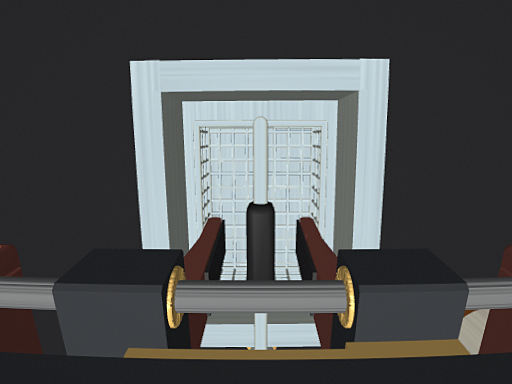

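Emit:
{"api": "step_arm", "payload": {"increments": [[[0,0,0],[-15,0,0],40],[[0,0,0],[-30,0,0],40],[[0,0,0],[-35,0,0],40],[[0,0,0],[-30,0,0],40],[[0,0,-0.05],[0,0,0],40],[[0,0,-0.045],[0,0,0],40],[[0,0,0],[0,-40,0],40],[[0,0,0],[0,-40,0],40],[[0,0,0],[0,-40,0],40],[[0,0,0],[0,-40,0],40]]}}

```text
time: 11.55
tcp_pos: [0.4652, 0.0679, 0.2965]
eef_rot: [14.6, 90.0, 14.5]
ft_force: [0.7, 0.2, 0.2]
width: 0.0399
```

Emit:
{"api": "step_arm", "payload": {"increments": [[[0,0,0],[10,-40,0],40],[[0,0,0],[10,-40,0],40],[[0,0,0],[15,-40,0],40],[[0,0,0],[0,0,0],40],[[0,0,0],[0,0,0],40]]}}

```text
time: 12.05
tcp_pos: [0.4651, -0.0515, 0.2612]
eef_rot: [148.6, 90.0, 148.4]
ft_force: [-0.3, 0.5, 0.3]
width: 0.0398
```

```bash
python3 - <<'E'
from h import *
f=grab('wrist','w9'); print(sensors.get_obs()['tcp_pos'])
cv2.imwrite('pics/w9b.png',cv2.resize(f['frame'][:260,120:400],None,fx=2.3,fy=2.3,interpolation=cv2.INTER_CUBIC))
s=grab('scene','s9'); cv2.imwrite('pics/s9c.png',cv2.resize(s['frame'][150:280,250:370],None,fx=4.5,fy=4.5,interpolation=cv2.INTER_CUBIC))
E
```

```text
[ 0.46539652 -0.05069991  0.26160078]
```

View pics/w9b.png

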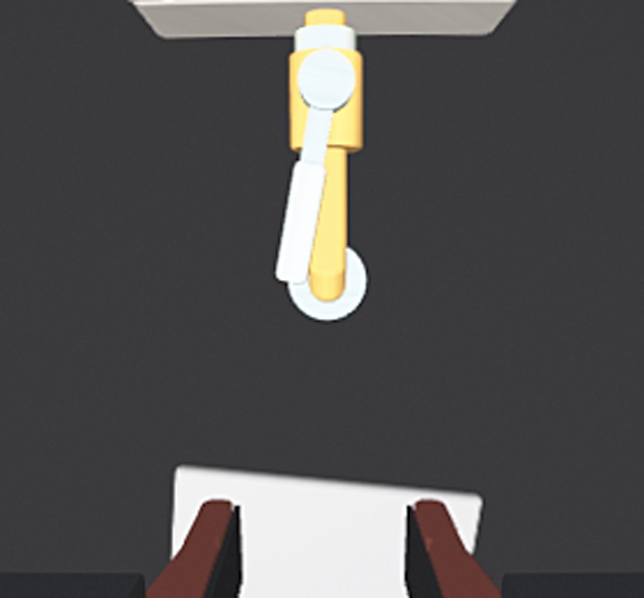

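View pics/s9c.png

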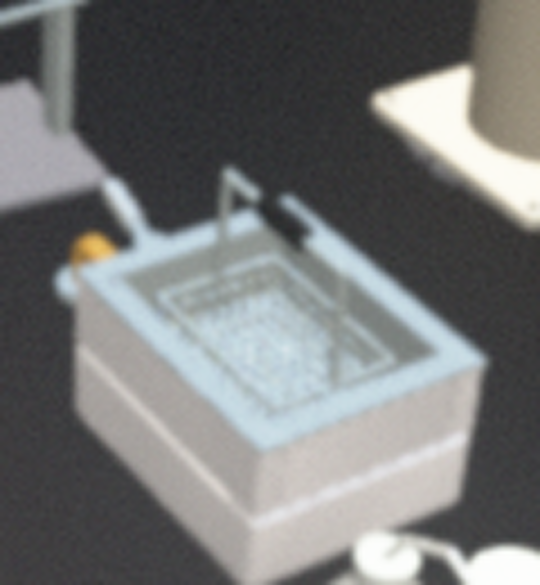

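```bash
python3 - <<'E'
from h import *
f=load('w9')
w=lambda u,v,z: world(f,u/2.3-.28+120,v/2.3-.28,z).round(4)
a=w(326.5,80,.098);b=w(311,163,.099);c=w(292,280,.099); print(a,b,c)
print('depth', [world(f,u/2.3+120,v/2.3).round(4).tolist() for u,v in((326,80),(301,220))])
d=c-b; ang=np.degrees(np.arctan2(-d[0],-d[1])); print('ang',ang)
ax=np.array([.4655,.087]); 
ang0=ang
t=np.radians(ang); g=ax+.058*np.array([-np.sin(t),-np.cos(t)]); print('grip',g,'mid',(b+c)/2)
plan([*((b+c)/2)[:2],.08],-ang)
E
```

```text
[0.4669 0.0862 0.098 ] [0.4602 0.0526 0.099 ] [0.4514 0.0031 0.099 ]
depth [[0.467, 0.0858, 0.0988], [0.456, 0.0286, 0.1003]]
ang 10.080597987542292
grip [0.45534807 0.02989537] mid [0.4558  0.02785 0.099  ]
rotvec [ 0.1753  0.0005 -0.0003] deg 10.0 | shift now-axes mm [181.8  78.   -9.9] | after-turn axes [181.8  75.2 -23.3]
```

Emit:
{"api": "step_arm", "payload": {"increments": [[[0.087,0,0],[0,0,0],40],[[0.088,0,0],[0,0,0],40],[[0,0,0],[20,38,-11.5],40],[[0,0,0],[30,37,-12],40],[[0,0,0],[40,0,0],40],[[0,0,0],[30,0,0],40],[[0,0,0],[0,0,0],40]]}}

```text
time: 12.85
tcp_pos: [0.4528, 0.0287, 0.1389]
eef_rot: [-169.3, 89.6, -179.3]
ft_force: [-0.2, 0.6, -0.2]
width: 0.0402
```

```bash
python3 - <<'E'
from h import *
f=grab('wrist','w10'); plan([.4556,.0274,.076],-10.1)
E
```

```text
rotvec [ 0.0026 -0.0032  0.0006] deg 0.2 | shift now-axes mm [64.8 -0.7  1.6] | after-turn axes [64.8 -0.7  1.4]
```

View pics/w10.png

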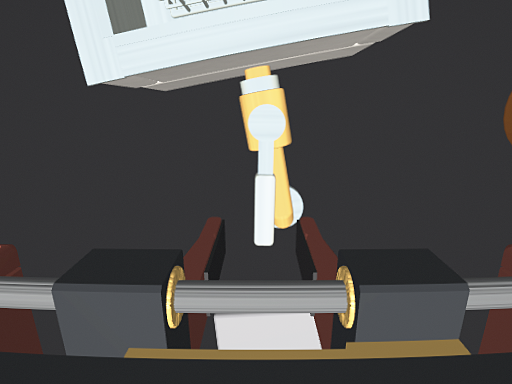

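Emit:
{"api": "step_arm", "payload": {"increments": [[[0,0,0],[15,0,1],40],[[0,0,0],[20,0,0],40],[[0,0,0],[18,0,0],40],[[0,0,0],[11,0,0],40],[[0,0,0],[0,0,0],30],[[0,0,0],[0,0,0],19],[[0,0,0],[0,0,0],19],[[0,0,0],[0,0,0],19]], "grip_force": 15}}

```text
time: 13.7
tcp_pos: [0.4569, 0.0269, 0.0783]
eef_rot: [12.1, 89.9, 2.0]
ft_force: [0.9, -0.7, -0.7]
width: 0.0192
```

```bash
python3 - <<'E'
from h import *
f=grab('wrist','w11'); plan([.4556,.0274,.076],-10.1); print(sensors.get_obs()['ft_force'],sensors.get_obs()['width'])
E
```

```text
rotvec [ 0.0003  0.0013 -0.0003] deg 0.1 | shift now-axes mm [ 2.2  0.3 -1.3] | after-turn axes [ 2.2  0.3 -1.3]
[-0.24570228 -1.03992675 -0.06229384] 0.019360275455480358
```

View pics/w11.png

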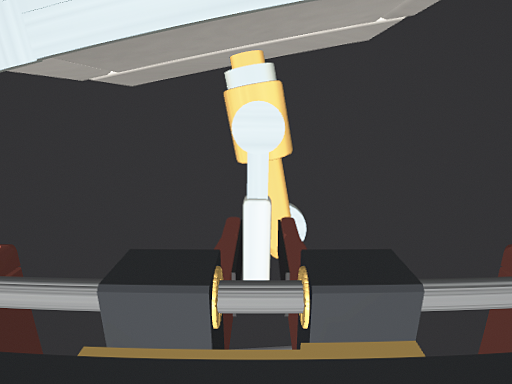

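Emit:
{"api": "step_arm", "payload": {"increments": [[[0.14,0,0],[1,0.6,-8.4],19],[[0.14,0,0],[0,0.6,-8.4],19],[[0.14,0,0],[0,0.6,-8.4],19],[[0,0,0],[0,0,0],19]]}}

```text
time: 14.15
tcp_pos: [0.4328, 0.0365, 0.0769]
eef_rot: [40.2, 90.0, 6.0]
ft_force: [-0.9, -0.1, 0.6]
width: 0.019
```

```bash
cat > lev.py <<'E'
from h import *
o,p,Rt=tool(); z=Rt.as_matrix()[:,2]; j=-np.degrees(np.arctan2(z[1],z[0])); t=np.radians(j)
A=np.array([.466,.0865]); y=Rt.as_matrix()[:,1]
print('lever-ish angle',j,'tool y/z of axis rel',(A-p[:2])@y[:2]*1000,(A-p[:2])@z[:2]*1000,p,o['ft_force'],o['width'])
E
python3 lev.py
```

```text
lever-ish angle 34.20401464722179 tool y/z of axis rel 59.993529410932666 -0.6588967595109526 [0.43282009 0.03651248 0.07686592] [-0.91856007 -0.12084059  0.57425781] 0.018968390762548894
```

Emit:
{"api": "step_arm", "payload": {"increments": [[[0.14,0,0],[0,0.6,-8.4],19],[[0.14,0,0],[0,0.6,-8.4],19],[[0.14,0,0],[0,0.6,-8.4],19],[[0.14,0,0],[0,0.6,-8.4],19],[[0.14,0,0],[0,0.6,-8.4],19],[[0.14,0,0],[0,0.6,-8.4],19],[[0.13,0,0],[0,0.5,-7.8],19],[[0,0,0],[0,0,0],19]]}}

```text
time: 14.95
tcp_pos: [0.4068, 0.0863, 0.0766]
eef_rot: [149.1, 90.0, 59.5]
ft_force: [-1.1, -0.2, -0.3]
width: 0.0191
```

```bash
python3 lev.py; python3 - <<'E'
from h import *
f=grab('wrist','w12')
E
```

```text
lever-ish angle 89.54534068198377 tool y/z of axis rel 59.16721295003882 0.2853263594619125 [0.40683239 0.08631581 0.07661204] [-1.10307943 -0.20806395 -0.28249479] 0.01905840315493747
```

View pics/w12.png

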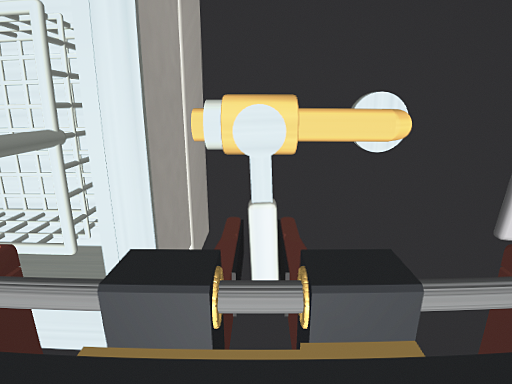

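Emit:
{"api": "step_arm", "payload": {"increments": [[[0.0,0,0],[0,0,-1],19],[[0,0,0],[0,0,-1],19],[[0,0,0],[0,0,-0.5],19],[[0,0,0],[0,0,0],19]]}}

```text
time: 15.4
tcp_pos: [0.4068, 0.0882, 0.0765]
eef_rot: [40.4, 90.0, -49.3]
ft_force: [0.7, -2.2, 1.2]
width: 0.0191
```

```bash
python3 lev.py
```

```text
lever-ish angle 89.6738154351954 tool y/z of axis rel 59.22984971063111 2.0763530979122464 [0.40675929 0.08823913 0.07648697] [ 0.65936199 -2.17842983  1.24739111] 0.0190940196407085
```

Emit:
{"api": "step_arm", "payload": {"increments": [[[0.0,0,0],[0,0,-0.5],19],[[0,0,0],[0,0,-0.5],19],[[0,0,0],[0,0,0],19]]}}

```text
time: 15.7
tcp_pos: [0.4066, 0.0894, 0.0765]
eef_rot: [-81.7, 90.0, -171.4]
ft_force: [-0.7, -2.1, 1.7]
width: 0.0192
```

```bash
python3 lev.py
```

```text
lever-ish angle 89.712058596104 tool y/z of axis rel 59.415635622161695 3.215512751237601 [0.40656895 0.08941688 0.07646262] [-0.67780395 -2.1224131   1.74394218] 0.019226579496179178
```

Still moving the lever (about 2–3 N); continue to the stop.

Emit:
{"api": "step_arm", "payload": {"increments": [[[0.0,0,0],[0,0,-0.5],19],[[0,0,0],[0,0,-0.5],19],[[0,0,0],[0,0,0],19]]}}

```text
time: 16.0
tcp_pos: [0.4066, 0.0898, 0.0765]
eef_rot: [-10.4, 89.9, -100.1]
ft_force: [1.4, -8.4, 2.5]
width: 0.0193
```

Emit:
{"api": "step_arm", "payload": {"increments": [[[0.0,0,0],[0,0,-0.5],19],[[0,0,0],[0,0,0],19]]}}

```text
time: 16.2
tcp_pos: [0.4066, 0.0899, 0.0764]
eef_rot: [-9.9, 89.9, -99.6]
ft_force: [1.0, -12.7, 2.3]
width: 0.0193
```

```bash
python3 lev.py; python3 - <<'E'
from h import *
f=grab('wrist','w13');cv2.imwrite('pics/w13c.png',cv2.resize(f['frame'][60:320,160:440],None,fx=2.3,fy=2.3,interpolation=cv2.INTER_CUBIC))
E
```

```text
lever-ish angle 89.66218190833528 tool y/z of axis rel 59.414612854985364 3.7138003290604926 [0.40656452 0.08986343 0.07644348] [  1.04721616 -12.70487215   2.33945205] 0.019313501821551653
```

View pics/w13c.png

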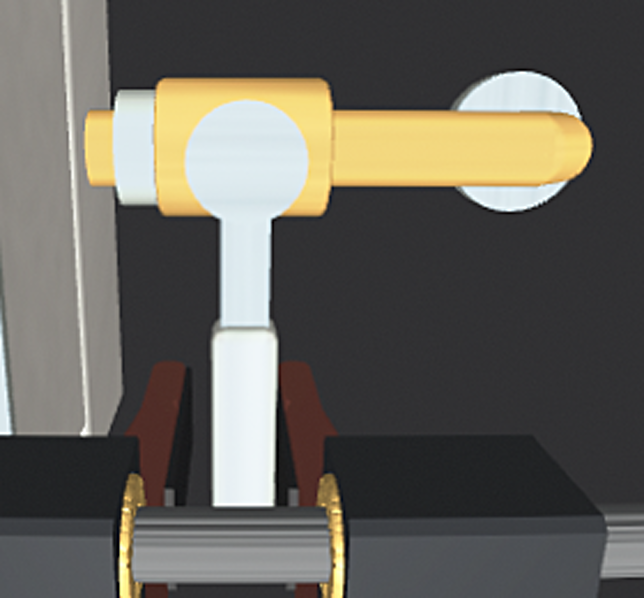

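Emit:
{"api": "step_arm", "payload": {"increments": [[[0,0,0],[0,0,1.5],26],[[0,0,0],[0,0,1.5],30],[[0,0,0],[0,0,0],30],[[0,0,0],[-15,0,0],30],[[0,0,0],[-30,0,0],30],[[0,0,0],[-40,0,0],30],[[0,0,0],[-40,0,0],30],[[0,0,0],[-30,0,0],30]]}}

```text
time: 17.05
tcp_pos: [0.407, 0.0882, 0.2338]
eef_rot: [109.1, 89.9, 19.4]
ft_force: [0.0, -0.2, -0.7]
width: 0.0299
```

Emit:
{"api": "step_arm", "payload": {"increments": [[[0,0,0],[-10,-20,30],30],[[0,0,0],[0,-20,40],30],[[0,0,0],[0,0,40],30],[[0,0,0],[0,0,40],30],[[0,0,0],[0,0,0],30],[[0,0,0],[0,0,0],30]]}}

```text
time: 17.65
tcp_pos: [0.3672, -0.0627, 0.2414]
eef_rot: [-169.2, 90.0, 100.9]
ft_force: [-0.6, 0.5, -0.2]
width: 0.0303
```

```bash
python3 - <<'E'
from h import *
s=grab('scene','s14'); cv2.imwrite('pics/s14c.png',cv2.resize(s['frame'][130:330,150:420],None,fx=2.9,fy=2.9,interpolation=cv2.INTER_CUBIC))
t=grab('top','t14'); cv2.imwrite('pics/t14c.png',cv2.resize(t['frame'][90:310,90:390],None,fx=2.6,fy=2.6,interpolation=cv2.INTER_CUBIC))
X=cloud(s).reshape(-1,3); 
for sg in(-1,1):
    m=(abs(X[:,0]-.4655)<.015)&(abs(X[:,2]-.208)<.015)&(abs((X[:,1]-.2375)*sg-.05)<.018); print(sg,m.sum(),np.median(X[m],0).round(4))
for f in(s,t):
    X=cloud(f).reshape(-1,3); m=(X[:,2]>.086)&(X[:,2]<.112)&(X[:,0]>.36)&(X[:,0]<.445)&(X[:,1]>.05)&(X[:,1]<.12); Q=X[m]
    if len(Q)>8: print('lever',len(Q),cv2.minAreaRect((Q[:,:2]*1000).astype(np.float32)),np.polyfit(Q[:,0],Q[:,1],1))
E
```

```text
-1 21 [0.4671 0.1855 0.2057]
1 31 [0.467  0.2896 0.206 ]
lever 17 ((410.66839599609375, 86.26496887207031), (50.7255744934082, 9.7815580368042), 3.811910629272461) [0.0401448  0.07030235]
lever 69 ((412.135009765625, 86.05120849609375), (11.063844680786133, 62.237884521484375), 89.14405822753906) [0.0057405  0.08384559]
```

View pics/s14c.png

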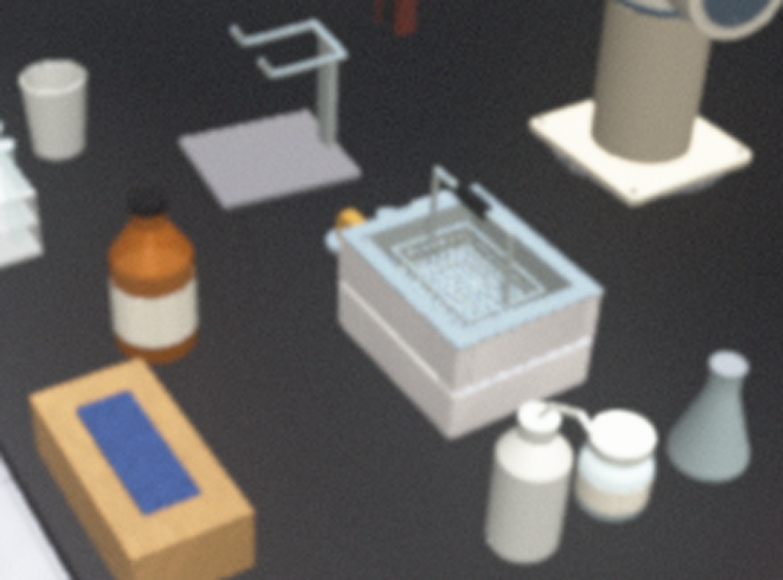

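View pics/t14c.png

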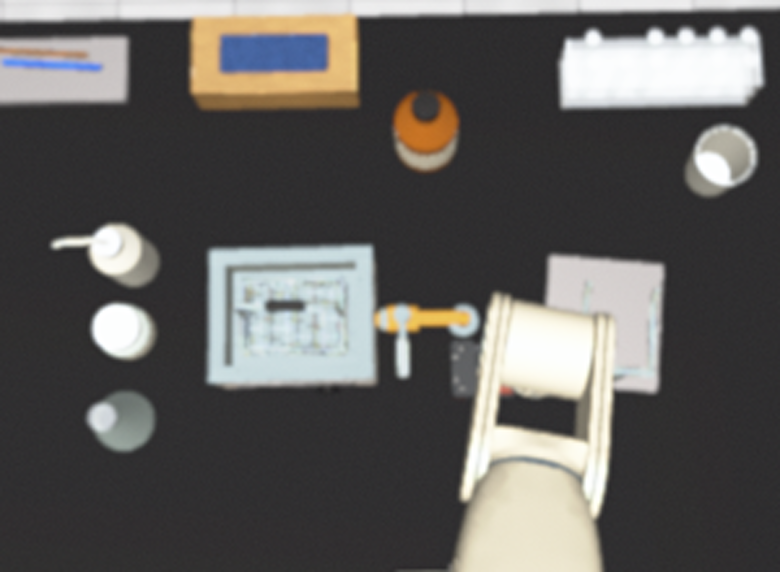

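Everything is in place: the basket's bar is level at 0.206 m, the lever lies across the pipe, and the bystanders have not moved. The robot is clear of it all.

```bash
python3 -c "
from bench import order; print(order.sign_off())"
```

```text
the job is handed in; nothing more can be done
None
```

The basket is standing in the tank and the drain valve is closed. I handed the job in at about 17.7 s of the 69 s allowed.

- **Basket:** I gripped it by its sleeve, raised it about 46 mm, drew it 98 mm off the prongs and carried it over the bath. It had tilted about 5° in the grip, so I corrected that before lowering. It touched the tank floor gently; I pressed to about 17 N, eased off and released. In the last pictures the bar is level, 0.2057 m at one end and 0.2060 m at the other. That is within 1 mm of the 0.205 m expected for a basket flat on the floor, and the basket is within about 2 mm of the tank's centre.
- **Lever:** it started about 10° from open. I swept it round with the fingers loosely straddling the sleeve until it met its stop, where the force rose to 12.7 N with no further movement.
- **Lever check:** the top camera shows the lever across the pipe to within about 1°. The scene camera's fit came out at 2–4° from 17 noisy points, so I relied on the stop and the top view.
- **Surroundings:** the bottles, beaker, flask and jar look unmoved and upright. At hand-in the gripper was clear of everything.

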